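# Put away the microscope accessories after class

## Robot

A 7-joint arm with a two-finger parallel gripper is mounted at the origin on the work surface. World frame = base frame: x ahead of the robot, y to its left, z up, the work surface at z = 0. Lengths are in m, angles in rad, forces in N, time in s.
With the tool pointing down it reaches from about 0.35 to 0.9 m from the base axis. Payload 8.1 kg.
Tool frame: the origin (TCP) lies midway between the tips of the shut fingers; the grasp point (between the pads) lies 19 mm behind it; z points along the fingers, y is the line along which they close (so a half turn about z gives the same grasp; the last joint's range is limited). The gripper opens to 85 mm and grips with 20 to 120 N. Pads are 22 mm wide; open, the fingers measure 114 mm over their backs; the gripper's body (76 mm by 85 mm) begins 54 mm behind the grasp point. The pads swing forward as they close: fully open they stand 13 mm farther back than shut.
Start: joints at [-1.298, 0.434, 0.025, 1.573, -0.012, 1.134, -0.075], TCP at [0.229, 0.581, 0.231] pointing down, gripper open.
Joint ranges: [-2.62, 2.62], [-0.44, 2.09], [-1.27, 1.32], [0.08, 2.57], [-1.32, 4.46], [0.12, 2], [-2.74, 2.74]. Speed limits (rad/s): [2.22, 2.22, 3.01, 3.01, 3.14, 3.14, 3.14].

## Interface

Orientations are given as a unit quaternion [x, y, z, w].
In Python, from plant import ctrl, get_image, calibration gives the robot as it stands. The module is installed in compiled form; this text tells all that it offers.
- The arm moves only by the tool jog_arm, never from a script. Its argument "plan" is a list of rows, each a list of 6 numbers: the shift along the tool's x, y, z in cm, then the turn, a rotation vector about the tool's x, y, z in degrees. In form: [[dx, dy, dz, rx, ry, rz], ...]. A call has exactly 8 rows; each row shifts and turns the commanded pose from where the row before left it, along the tool's axes as they then stand; what a row does not reach is not made up. A row lasts 1/12 s, in which the tool goes at most 41.7 mm and 7.16 degrees, less where a joint would pass 70% of its speed; a pose out of reach is approached as far as the arm can. A call is refused whole if a number of a shift passes 4.17 or a number of a turn 7.16, either way. A call with a gripper value outside its range is refused whole. "jaw" is the opening, from 0 (shut) to 1 (fully open), set as the call begins (left out, the last holds). The fingers move at their own pace and stop on an object; "squeeze" is the grip in N (left out, the last holds). Time passes only in rows, so rows that do not move let the fingers close, or fill a call up. It gives the time, the measured TCP pose, the force, the opening and the grip force at its end, in the units of the state.
- ctrl.get_state(): the state, without advancing time (a new reading comes with each control period).
- get_image(name): name is "scene" or "side" or "wrist"; returns (picture, depth): 480x640x3 uint8, red, green, blue; 480x640 float32, m along the optical axis (not along the pixel's ray), 0 where there is no reading.
- calibration(name): a dict with "fov_y" (degrees; the focal length in pixels is half the picture's height over the tangent of half this angle, whatever the lens; pixels are square), "cx", "cy" (the principal point, pixels), "k1" (the pictures are not rectified: a ray, as slopes to the right and down, at radius r is drawn at 1 + k1 r^2 times it, then the intrinsics apply), "rvec" (rotation vector, rad) and "tvec" (3), from world to camera coordinates, as OpenCV has them; the wrist camera has in their place "tool_from_camera" (4x4, takes a point from camera to tool coordinates, whose origin is the TCP and whose axes are the flange's). Camera axes: x right, y down, z forward; pixel columns grow to the right and rows downward; lengths in m; the calibration is good to about 2 mm. A picture is of the moment at which its call begins: read the wrist's pose just before it. calibration takes no time and is no camera call.
- ctrl.sign_off(): hands the job in; it is judged then, once.
The state is a dict: "clock": time; "qpos": joint angles; "qvel": joint speeds; "joint_efforts": joint torques, N m; "position": TCP position; "tool_rot": TCP orientation; "ft_force": force on the tool from outside, world axes, zero at the start; "ft_torque": the same for the moment, N m; "grip_width": finger opening in m; "grip_force": force on a finger pad.
Only numpy, scipy, OpenCV 4.12 (cv2) and the standard library are available. Lean on these libraries where they do the work, as an engineer would, in place of code of your own. Each camera call takes 0.05 s, during which the arm holds its last target. There are 200 camera calls.

## Task

The session is over: sort the microscope things into their low grey trays. Stand the two eyepieces in the two-bay tray, one in each bay (either way round), the wide lens in the square tray and the specimen jar in the round tray, each upright as it stands now and resting flat on its tray's floor. Leave the drinks cup and the water bottle standing where they are.

Things in the scene. Friction and masses are not known exactly. Their poses are not given: they have to be found in the camera images.
- tall_eyepiece: The taller of two eyepieces, 68 mm high overall: a steel foot 30 mm in diameter and 20 mm high under a black cylinder 38 mm in diameter and 48 mm high, glass on top. 80 to 145 g. Loose, stands upright at the start; origin at the centre of its underside, z up along its axis.
- short_eyepiece: The shorter eyepiece, 46 mm high overall: a steel foot 30 mm in diameter and 14 mm high under a black cylinder 38 mm in diameter and 32 mm high, glass on top. 60 to 105 g. Loose, stands upright at the start; origin at the centre of its underside, z up along its axis.
- lens: Wide, low add-on lens: an aluminium cylinder 54 mm in diameter and 34 mm high with a dark band and a glass top. 110 to 195 g. Loose, stands upright at the start; origin at the centre of its underside, z up along its axis.
- jar: Clear specimen jar 44 mm in diameter with a white screw cap 43 mm in diameter from 46 mm up to the top at 60 mm; a brown shell inside (bigger empty jars at the far ends of the bench play no part). 75 to 130 g. Loose, stands upright at the start; origin at the centre of its underside, z up along its axis.
- eyepiece_tray: Oblong grey tray, 148 mm along its x and 66 mm along its y, with two square bays of 58 by 58 mm inside, centred 41 mm either side of its origin along its x axis, parted by a 24 mm wide web as high as the rim; walls 4 mm thick, black floors. Fixed to the bench; its floor is 4 mm above the bench and its rim 10 mm above the bench. Origin at the centre of its underside, on the bench, z up.
- lens_tray: Square grey tray, 88 by 88 mm outside and 80 by 80 mm inside, one compartment with a black floor. Fixed to the bench; its floor is 4 mm above the bench and its rim 10 mm above the bench. Origin at the centre of its underside, on the bench, z up.
- jar_tray: Round grey tray, 78 mm in diameter outside and 70 mm inside, black floor. Fixed to the bench; its floor is 4 mm above the bench and its rim 10 mm above the bench. Origin at the centre of its underside, on the bench, z up.
- cup: Bystander: white paper cup with a black lid, 82 mm in diameter and 112 mm high, loose. Leave it. Origin at the centre of its underside. (A large white dissecting tray with forceps in it, 170 by 300 mm and 40 mm high, is fixed at the far edge of the bench and plays no part.)
- water_bottle: Bystander: clear water bottle with a white cap, 62 mm in diameter and 120 mm high, loose. Leave it. Origin at the centre of its underside.
Not all that is in view belongs to the job. Leave any green or purple look-alike of the eyepiece_tray alone. Leave any green or white look-alike of the jar_tray alone.

How it is judged:
At the end, for the whole second after the job is handed in: One eyepiece in each bay (within 16 mm of its centre along each tray axis), lens in the square and jar in the round tray (within 15 mm of centre); all upright within 0.1 rad, underside at most 6.5 mm above the bench, at rest; cup and bottle upright within 30 mm of where they stood (z of tall_eyepiece in the frame of eyepiece_tray between 0.001 and 0.0065 m and angle between each of tall_eyepiece, short_eyepiece, lens, jar's own z axis and vertical below 0.1 rad and linear speed of each of tall_eyepiece, short_eyepiece, lens, jar below 0.02 m/s and angular speed of each of tall_eyepiece, short_eyepiece, lens, jar below 0.2 rad/s and z of short_eyepiece in the frame of eyepiece_tray between 0.001 and 0.0065 m and ((x of tall_eyepiece in the frame of eyepiece_tray between 0.025 and 0.057 m and y of tall_eyepiece in the frame of eyepiece_tray between -0.016 and 0.016 m and x of short_eyepiece in the frame of eyepiece_tray between -0.057 and -0.025 m and y of short_eyepiece in the frame of eyepiece_tray between -0.016 and 0.016 m) or (x of tall_eyepiece in the frame of eyepiece_tray between -0.057 and -0.025 m and y of tall_eyepiece in the frame of eyepiece_tray between -0.016 and 0.016 m and x of short_eyepiece in the frame of eyepiece_tray between 0.025 and 0.057 m and y of short_eyepiece in the frame of eyepiece_tray between -0.016 and 0.016 m)) and z of lens in the frame of lens_tray between 0.001 and 0.0065 m and x of lens in the frame of lens_tray between -0.015 and 0.015 m and y of lens in the frame of lens_tray between -0.015 and 0.015 m and z of jar in the frame of jar_tray between 0.001 and 0.0065 m and horizontal distance between jar and jar_tray below 0.015 m and distance of each of cup, water_bottle from where it was at the start of the episode below 0.03 m and angle between each of cup, water_bottle's own z axis and vertical below 0.2 rad); the robot touches nothing.
It fails at once if the drinks cup is pushed over or shifted by more than 30 mm (distance of cup from where it was at the start of the episode above 0.03 m or angle between cup's own z axis and vertical above 0.3 rad).
It fails at once if the water bottle is pushed over or shifted by more than 30 mm (distance of water_bottle from where it was at the start of the episode above 0.03 m or angle between water_bottle's own z axis and vertical above 0.3 rad).
It also fails if it takes over 112 s, if anything falls off the work surface, if the arm or the gripper's body presses on something with over 40 N, if the wrist force passes 120 N, or if a joint passes its speed limit or range.

## Working session

There is one attempt and no reset: what is moved stays moved. The work goes in short steps, Python scripts to look and compute and a tool call to move; the robot and the scene stay as the last step left them, time stands still between calls to the robot, and variables do not carry over. Pictures are saved under pics/ and viewed, at most 14 in all, crops included, and the job is handed in when it is done.

Besides the shell and the picture viewer there is one more tool, called after "Call:" as name(argument=value, ...) on one line, values as JSON. jog_arm: Moves the arm, as the interface text tells. Its arguments: {"type":"object","properties":{"plan":{"type":"array","items":{"type":"array","items":{"type":"number"}}},"jaw":{"type":"number"},"squeeze":{"type":"number"}},"required":["plan"]}

```bash
mkdir -p pics
cat > h.py <<'E'
import numpy as np, cv2, json
from scipy.spatial.transform import Rotation as R
from plant import ctrl, get_image, calibration
def grab(name):
    s=ctrl.get_state(); im,d=get_image(name)
    return s,im,d
def cam(name,s=None):
    c=calibration(name); f=240/np.tan(np.radians(c['fov_y'])/2)
    if 'rvec' in c:
        Rm=R.from_rotvec(c['rvec']).as_matrix(); Rw=Rm.T; t=-Rm.T@np.array(c['tvec'])
    else:
        T=np.array(c['tool_from_camera']); Rt=R.from_quat(s['tool_rot']).as_matrix()
        Rw=Rt@T[:3,:3]; t=Rt@T[:3,3]+np.array(s['position'])
    return c,f,Rw,t
def cloud(name,d,s=None):
    c,f,Rw,t=cam(name,s)
    v,u=np.mgrid[0:480,0:640]
    x=(u-c['cx'])/f; y=(v-c['cy'])/f
    xd,yd=x.copy(),y.copy()
    for _ in range(8):
        k=1+c['k1']*(x*x+y*y); x=xd/k; y=yd/k
    P=np.stack([x*d,y*d,d],-1)@Rw.T+t
    P[d<=0]=np.nan
    return P
E
python3 - <<'E'
from h import *
for n in ['scene','side','wrist']:
    s,im,d=grab(n); cv2.imwrite(f'pics/{n}0.png',im[...,::-1]); np.savez(f'{n}0.npz',P=cloud(n,d,s),im=im,d=d)
    c,f,Rw,t=cam(n,s); print(n,f,t.round(3),c['k1'])
print(s)
E
```

```text
scene 521.7811769572553 [1.273 0.373 1.07 ] 0.019523722290902802
side 518.6553942764576 [-0.272  0.821  0.64 ] 0.03042506930888541
wrist 407.3519978649063 [0.153 0.612 0.373] 0.03184212484605875
{'clock': 0.1, 'qpos': array([-1.297598  ,  0.43515956,  0.02498882,  1.5739953 , -0.01162163,
        1.13400353, -0.07510979]), 'qvel': array([-0.00115861, -0.00129964,  0.00199049, -0.00250865, -0.00062131,
       -0.00066043,  0.00201805]), 'joint_efforts': array([ 3.88351124e-03, -6.71754384e+01,  1.02846712e+00, -3.16905606e+01,
        1.57846516e-02,  7.16132388e-03, -3.53624910e-05]), 'position': array([0.22926971, 0.58094637, 0.23060492]), 'tool_rot': array([ 1.86845537e-01,  9.82389048e-01, -7.06228670e-04, -7.51064907e-05]), 'ft_force': array([-0.06086395, -0.20930926,  0.23505724]), 'ft_torque': array([-0.04032052, -0.02438337,  0.05054253]), 'grip_force': 0.0, 'grip_width': 0.0856818420029463}
```

View pics/scene0.png

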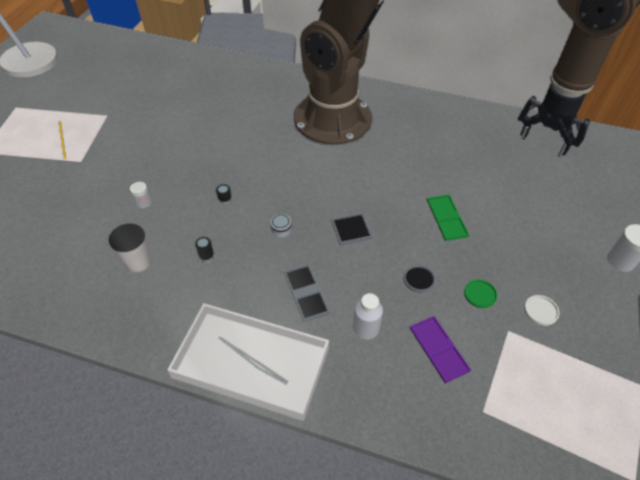

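View pics/side0.png

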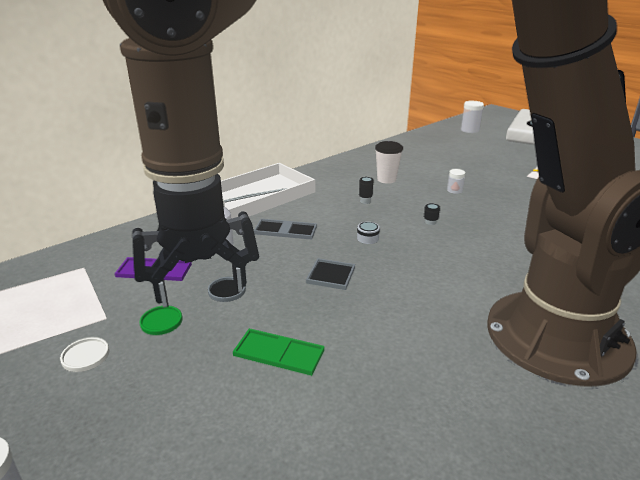

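The scene picture shows these candidates:
- **Eyepiece_tray:** grey (307,293), green (448,217) and purple (440,349). The grey one with two black bays fits.
- **Jar_tray:** grey with a black floor (419,279), green (481,293) and white (542,310). The grey one fits.
- **Loose things:** tall eyepiece (204,247), short eyepiece (223,192), lens (281,224), and the small jar with its shell at (140,194). The bigger jar at (627,248) plays no part.
- **Bystanders:** cup (130,245) and bottle (368,316).
- **Lens_tray:** (351,229).

Next I'll confirm this in an enlarged crop and measure.

Run:
```python
from h import *
im=np.load('scene0.npz')['im']
cv2.imwrite('pics/crop1.png',cv2.resize(im[165:365,110:510],None,fx=2,fy=2,interpolation=cv2.INTER_CUBIC)[...,::-1])
seeds=dict(tall=(204,247),short=(223,192),lens=(281,224),jar=(140,194),cup=(130,245),bottle=(368,316))
for n in ['scene']:
    Z=np.load(n+'0.npz'); P=Z['P']; 
    h=P[...,2]; print('table z', [np.nanmedian(h[a:a+10,b:b+10]).round(4) for a,b in [(200,300),(260,250),(150,260),(260,380)]])
    m=(np.nan_to_num(h)>0.012).astype(np.uint8)
    k,lab,st,ce=cv2.connectedComponentsWithStats(m)
    for nm,(u,v) in seeds.items():
        l=lab[v,u]; Q=P[lab==l]; zt=np.nanpercentile(Q[:,2],97)
        T=Q[Q[:,2]>zt-0.006]
        (cx,cy),r=cv2.minEnclosingCircle(T[:,:2].astype(np.float32))
        print(nm,len(Q),'top',zt.round(4),'circ',round(cx,4),round(cy,4),'d',round(2*r,4),'mean',T.mean(0).round(4))
    hs=cv2.cvtColor(im,cv2.COLOR_RGB2GRAY)
    # dark floors
    for nm,(u,v),b in [('lt',(351,229),30),('jt',(419,279),30),('e1',(302,278),17),('e2',(313,305),17)]:
        g=im[v-b:v+b,u-b:u+b].max(-1); mm=(g<45).astype(np.uint8)
        k,lab,st,ce=cv2.connectedComponentsWithStats(mm)
        l=lab[b,b]; Q=P[v-b:v+b,u-b:u+b][lab==l]; 
        (c,wh,a)=cv2.minAreaRect((Q[:,:2]*1000).astype(np.float32))
        print(nm,im[v,u],st[l],np.round(c,1),np.round(wh,1),round(a,1),np.nanmedian(Q[:,2]).round(4))
```

```text
table z [np.float64(0.0002), np.float64(-0.0003), np.float64(-0.0001), np.float64(-0.0001)]
tall 346 top 0.0707 circ 0.6264 -0.1344 d 0.0403 mean [ 0.6264 -0.1351  0.0682]
short 235 top 0.0497 circ 0.4313 -0.1746 d 0.0427 mean [ 0.4314 -0.1736  0.0467]
lens 363 top 0.0381 circ 0.4782 0.0089 d 0.0572 mean [0.4788 0.0094 0.035 ]
jar 368 top 0.0633 circ 0.509 -0.3825 d 0.0459 mean [ 0.5074 -0.3814  0.0602]
cup 1335 top 0.1145 circ 0.6918 -0.2918 d 0.0764 mean [ 0.6901 -0.2914  0.112 ]
bottle 1014 top 0.1215 circ 0.6884 0.2967 d 0.0406 mean [0.6895 0.2968 0.1195]
lt [28 28 28] [ 14  17  34  24 547] [414.4 181.3] [67.2 72. ] 34.9 0.0044
jt [28 27 28] [ 18  19  26  20 403] [512.3 385.1] [48.8 58.2] 34.5 0.0042
e1 [47 47 47] [   0    0   34   34 1101] [603.7 108.3] [102.3  83.4] 18.3 0.0043
e2 [50 49 50] [   0    0   34   34 1090] [669.5 159.1] [94.9 75.5] 22.4 0.0043
```

View pics/crop1.png

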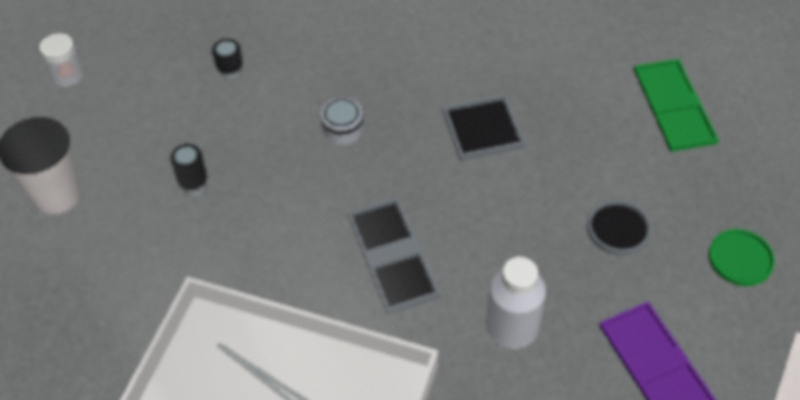

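The crop confirms it. The grey two-bay tray has black bays at crop (383,226) and (405,280), the grey round tray is at (620,227), and the green and purple ones are the look-alikes. I'll square the tool up with the world axes and measure the trays from the existing cloud.

```bash
cat >> h.py <<'E'
def trays(P,lo=0.0025,hi=0.016):
    h=np.nan_to_num(P[...,2]); m=((h>lo)&(h<hi)).astype(np.uint8)
    m=cv2.morphologyEx(m,cv2.MORPH_OPEN,np.ones((3,3),np.uint8))
    k,lab,st,ce=cv2.connectedComponentsWithStats(m)
    for l in range(1,k):
        if st[l,4]<250: continue
        Q=P[lab==l]; c,wh,a=cv2.minAreaRect((Q[:,:2]*1000).astype(np.float32))
        if max(wh)<190 and min(wh)>40: print('tray px',ce[l].round(),'c',np.round(c,1),'wh',np.round(wh,1),'ang',round(a,1))
E
python3 - <<'E'
from h import *
for n in ['scene','side']: print(n); trays(np.load(n+'0.npz')['P'])
E
```

```text
scene
tray px [449. 219.] c [310.3 423.5] wh [89.  67.8] ang 28.7
tray px [303. 288.] c [627.5 122.9] wh [114.6  67.3] ang 40.2
tray px [433. 339.] c [674.6 453.9] wh [120.7  71.9] ang 42.0
side
tray px [285. 228.] c [641.5 133.4] wh [149.   74.2] ang 38.4
tray px [330. 273.] c [418.3 182.2] wh [89.3 95.6] ang 33.1
tray px [224. 289.] c [518.3 389.4] wh [68.6 80.4] ang 87.9
tray px [160. 320.] c [512.8 532.9] wh [76.3 79.3] ang 22.9
tray px [279. 351.] c [298.4 415.5] wh [148.5  70.4] ang 30.3
tray px [ 83. 354.] c [514.1 675.7] wh [78.9 77. ] ang 14.5
```

Call:
jog_arm(plan=[[0,0,0,0,0,7],[0,0,0,0,0,7],[0,0,0,0,0,7],[0,0,0,0,0,7],[0,0,0,0,0,7],[0,0,0,0,0,7],[0,0,0,0,0,7],[0,0,0,0,0,7]], jaw=1)

```text
clock: 0.82
position: [0.2293, 0.5812, 0.231]
tool_rot: [0.628, 0.778, -0.0, 0.0]
ft_force: [0.3, -0.9, 0.4]
grip_width: 0.0854
grip_force: 0.0
```

Call:
jog_arm(plan=[[0,0,0,0,0,6.1],[0,0,0,0,0,6.05],[-3.6,1.5,0,0,0,0],[-3.6,1.8,0,0,0,0],[-3.6,1.8,0,0,0,0],[-3.6,1.8,0,0,0,0],[-3.6,1.8,0,0,0,0],[-3.6,1.8,0,0,0,0]])

```text
clock: 1.48
position: [0.336, 0.364, 0.2312]
tool_rot: [0.705, 0.709, -0.0, -0.0]
ft_force: [0.8, -0.4, 0.5]
grip_width: 0.0853
grip_force: 0.0
```

Call:
jog_arm(plan=[[-3.6,1.8,0,0,0,0],[-3.6,1.8,0,0,0,0],[-3.6,1.8,0,0,0,0],[-3.6,1.8,0,0,0,0],[-3.6,1.8,0,0,0,0],[-3.6,1.8,0,0,0,0],[0,0,0,0,0,0],[0,0,0,0,0,0]])

```text
clock: 2.15
position: [0.4455, 0.1482, 0.2314]
tool_rot: [0.707, 0.707, 0.0, 0.0]
ft_force: [-0.1, 1.6, 0.6]
grip_width: 0.0853
grip_force: 0.0
```

Run:
```python
from h import *
s,im,d=grab('wrist'); cv2.imwrite('pics/w1.png',im[...,::-1]); P=cloud('wrist',d,s)
print(s['position'],cam('wrist',s)[3]); trays(P); np.savez('w1.npz',P=P,im=im)
```

```text
[0.44552352 0.14817903 0.23139178] [0.44491272 0.2300862  0.37339161]
tray px [291. 154.] c [418.  183.6] wh [88.  87.8] ang 32.9
tray px [539. 206.] c [641.8 134.6] wh [150.   68.6] ang 38.7
```

View pics/w1.png

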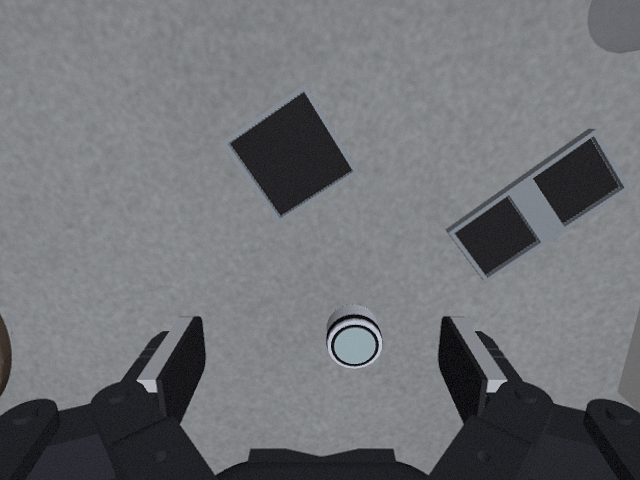

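The wrist picture shows the square tray centred at (291,154), the two-bay tray at (539,206) and the lens at (354,343). I'll measure the lens from this cloud.

```bash
cat >> h.py <<'E'
def top(P,x,y,r=0.05,dz=0.005):
    m=np.hypot(P[...,0]-x,P[...,1]-y)<r; Q=P[m]; Q=Q[Q[:,2]>0.015]
    zt=np.percentile(Q[:,2],95); T=Q[Q[:,2]>zt-dz]
    c,wh,a=cv2.minAreaRect((T[:,:2]*1000).astype(np.float32))
    print('top',zt.round(4),'c',np.round(c,1),'wh',np.round(wh,1),'mean',T.mean(0).round(4))
E
python3 - <<'E'
from h import *
top(np.load('w1.npz')['P'],.478,.009)
P=np.load('scene0.npz')['P']
for p in [(.478,.009),(.626,-.134),(.431,-.174),(.508,-.382)]: top(P,*p)
E
```

```text
top 0.0355 c [476.3   8.3] wh [52.2 53.3] mean [0.4763 0.0097 0.0342]
top 0.0376 c [479.2   9. ] wh [53.3 49.4] mean [0.4789 0.0093 0.0353]
top 0.0704 c [ 625.7 -135.8] wh [35.7 33.5] mean [ 0.6266 -0.135   0.0684]
top 0.0492 c [ 429.4 -174.2] wh [37.3 37.8] mean [ 0.4309 -0.1742  0.047 ]
top 0.0623 c [ 507.9 -380.8] wh [43.8 39. ] mean [ 0.5073 -0.3813  0.0602]
```

Call:
jog_arm(plan=[[-3.5,0.8,0,0,0,0],[-3.5,0.8,0,0,0,0],[-3.5,0.8,0,0,0,0],[-3.4,0.7,2,0,0,0],[0,0,3.5,0,0,0],[0,0,3.5,0,0,0],[0,0,3.5,0,0,0],[0,0,0,0,0,0]])

```text
clock: 2.87
position: [0.4725, 0.0133, 0.1013]
tool_rot: [0.704, 0.71, -0.004, -0.003]
ft_force: [-1.6, 0.2, -0.4]
grip_width: 0.0855
grip_force: 0.0
```

Call:
jog_arm(plan=[[0,0,3,0,0,0],[0,0,3,0,0,0],[0,0,2,0,0,0],[0,0,1.2,0,0,0],[0,0,0.7,0,0,0],[0,0,0,0,0,0],[0,0,0,0,0,0],[0,0,0,0,0,0]])

```text
clock: 3.53
position: [0.4775, 0.0123, 0.0086]
tool_rot: [0.705, 0.709, 0.001, 0.0]
ft_force: [-0.3, 0.0, 0.6]
grip_width: 0.0852
grip_force: 0.0
```

Call:
jog_arm(plan=[[-0.3,0,0.3,0,0,0],[0,0,0.3,0,0,0],[0,0,0,0,0,0],[0,0,0,0,0,0],[0,0,0,0,0,0],[0,0,0,0,0,0],[0,0,0,0,0,0],[0,0,0,0,0,0]])

```text
clock: 4.2
position: [0.4766, 0.0088, 0.0013]
tool_rot: [0.705, 0.709, 0.0, 0.0]
ft_force: [0.1, -0.7, -0.2]
grip_width: 0.0853
grip_force: 0.0
```

Call:
jog_arm(plan=[[0,0,0,0,0,0],[0,0,0,0,0,0],[0,0,0,0,0,0],[0,0,0,0,0,0],[0,0,0,0,0,0],[0,0,0,0,0,0],[0,0,0,0,0,0],[0,0,0,0,0,0]], jaw=0, squeeze=40)

```text
clock: 4.87
position: [0.4766, 0.0088, 0.0016]
tool_rot: [0.705, 0.709, 0.0, -0.0]
ft_force: [-0.8, -0.9, 5.8]
grip_width: 0.0532
grip_force: 41.1
```

Call:
jog_arm(plan=[[0,0,-1,0,0,0],[0,0,-2,0,0,0],[0,0,-2,0,0,0],[1.5,-0.5,0,0,0,0],[2.5,-0.9,0,0,0,0],[2.5,-0.9,0,0,0,0],[2.5,-0.9,0,0,0,0],[2.5,-0.9,0,0,0,0]])

```text
clock: 5.53
position: [0.4343, 0.1245, 0.0519]
tool_rot: [0.705, 0.709, 0.0, -0.0]
ft_force: [-0.4, 1.2, -1.9]
grip_width: 0.0529
grip_force: 42.6
```

Call:
jog_arm(plan=[[2.5,-0.9,0,0,0,0],[2.0,-0.6,0,0,0,0],[1.5,-0.3,0,0,0,0],[0,0,0,0,0,0],[0,0,0,0,0,0],[0,0,0,0,0,0],[0,0,0,0,0,0],[0,0,0,0,0,0]])

```text
clock: 6.2
position: [0.4169, 0.1824, 0.0515]
tool_rot: [0.706, 0.708, -0.0, 0.0]
ft_force: [0.3, -0.4, -1.2]
grip_width: 0.0533
grip_force: 42.6
```

Call:
jog_arm(plan=[[0.1,0.1,1.5,0,0,0],[0,0,1.5,0,0,0],[0,0,0.8,0,0,0],[0,0,0.5,0,0,0],[0,0,0.2,0,0,0],[0,0,0,0,0,0],[0,0,0,0,0,0],[0,0,0,0,0,0]])

```text
clock: 6.87
position: [0.4179, 0.1845, 0.0068]
tool_rot: [0.705, 0.709, 0.0, 0.0]
ft_force: [0.5, -0.1, -1.4]
grip_width: 0.053
grip_force: 42.8
```

Call:
jog_arm(plan=[[0,0,0.1,0,0,0],[0,0,0,0,0,0],[0,0,0,0,0,0],[0,0,0,0,0,0],[0,0,0,0,0,0],[0,0,0,0,0,0],[0,0,0,0,0,0],[0,0,0,0,0,0]])

```text
clock: 7.53
position: [0.4179, 0.1847, 0.0056]
tool_rot: [0.705, 0.709, 0.0, 0.0]
ft_force: [0.6, 1.5, 5.4]
grip_width: 0.0533
grip_force: 43.3
```

Call:
jog_arm(plan=[[0,0,0,0,0,0],[0,0,0,0,0,0],[0,0,0,0,0,0],[0,0,0,0,0,0],[0,0,0,0,0,0],[0,0,0,0,0,0],[0,0,-1,0,0,0],[0,0,-2,0,0,0]], jaw=1)

```text
clock: 8.2
position: [0.4164, 0.1836, 0.0348]
tool_rot: [0.705, 0.709, -0.002, -0.0]
ft_force: [0.4, -0.9, 0.4]
grip_width: 0.0854
grip_force: 0.0
```

Call:
jog_arm(plan=[[0,0,-3,0,0,0],[0,0,-3,0,0,0],[0,0,-3,0,0,0],[-2,0,-2,0,0,0],[-3.5,0,0,0,0,0],[-3.5,0.2,0,0,0,0],[-3.5,0.2,0,0,0,0],[-3.5,0.2,0,0,0,0]])

```text
clock: 8.87
position: [0.4241, 0.023, 0.1462]
tool_rot: [0.705, 0.709, 0.001, -0.0]
ft_force: [1.5, -0.2, -0.2]
grip_width: 0.0855
grip_force: 0.0
```

Call:
jog_arm(plan=[[-3.5,0.2,0,0,0,0],[-3.5,0.2,0,0,0,0],[-3.5,0.2,0,0,0,0],[-3.5,0,0,0,0,0],[-3,0,0,0,0,0],[-2,0,0,0,0,0],[0,0,0,0,0,0],[0,0,0,0,0,0]])

```text
clock: 9.53
position: [0.4311, -0.1666, 0.1458]
tool_rot: [0.706, 0.708, 0.0, 0.0]
ft_force: [-0.2, 1.4, -0.8]
grip_width: 0.0857
grip_force: 0.0
```

Run:
```python
from h import *
s,im,d=grab('wrist'); cv2.imwrite('pics/w2.png',im[...,::-1]); P=cloud('wrist',d,s); np.savez('w2.npz',P=P)
print(s['position'])
for p in [(.418,.1836),(.626,-.134),(.431,-.174),(.508,-.382)]:
    try: top(P,*p)
    except Exception as e: print(p,e)
```

```text
[ 0.43106324 -0.16656543  0.14578413]
(0.418, 0.1836) index -1 is out of bounds for axis 0 with size 0
top 0.0603 c [ 607.6 -137.5] wh [ 6.  24.5] mean [ 0.6067 -0.1371  0.0594]
top 0.2298 c [ 430.4 -151.7] wh [ 9.2 80.1] mean [ 0.4305 -0.1503  0.2277]
top 0.0366 c [ 509.9 -361.2] wh [ 3.6 19.8] mean [ 0.5104 -0.3611  0.0349]
```

View pics/w2.png

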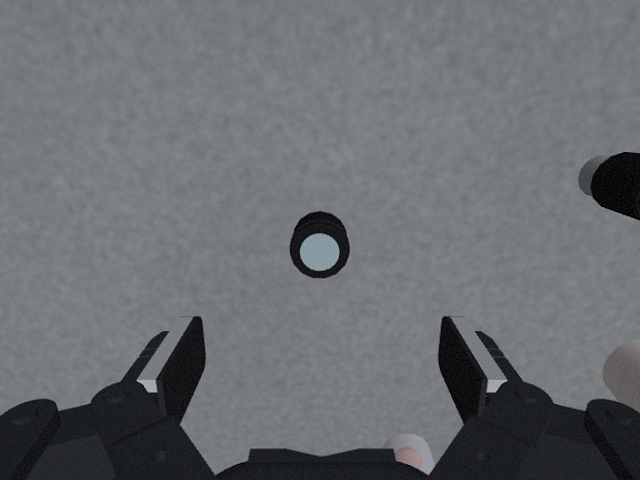

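The short eyepiece shows at (319,252), centred between the fingers, with the tall one at the right edge (620,185).

Run:
```python
from h import *
P=np.load('w2.npz')['P']; P=P[(P[...,2]<0.08)]; top(P,.431,-.174,.04)
```

```text
top 0.0467 c [ 429.1 -174.4] wh [37.4 37.5] mean [ 0.4291 -0.1736  0.0455]
```

Call:
jog_arm(plan=[[-0.8,-0.2,2,0,0,0],[0,0,3,0,0,0],[0,0,3,0,0,0],[0,0,2,0,0,0],[0,0,1.5,0,0,0],[0,0,1,0,0,0],[0,0,0.5,0,0,0],[0,0,0,0,0,0]])

```text
clock: 10.25
position: [0.4294, -0.1726, 0.0149]
tool_rot: [0.705, 0.709, -0.0, -0.001]
ft_force: [0.2, -0.1, 0.7]
grip_width: 0.0855
grip_force: 0.0
```

Call:
jog_arm(plan=[[-0.2,0,0.5,0,0,0],[0,0,0,0,0,0],[0,0,0,0,0,0],[0,0,0,0,0,0],[0,0,0,0,0,0],[0,0,0,0,0,0],[0,0,0,0,0,0],[0,0,0,0,0,0]])

```text
clock: 10.92
position: [0.4296, -0.1755, 0.0104]
tool_rot: [0.705, 0.709, 0.0, 0.0]
ft_force: [0.2, 0.1, 0.1]
grip_width: 0.0858
grip_force: 0.0
```

Call:
jog_arm(plan=[[0,0,0,0,0,0],[0,0,0,0,0,0],[0,0,0,0,0,0],[0,0,0,0,0,0],[0,0,0,0,0,0],[0,0,0,0,0,0],[0,0,0,0,0,0],[0,0,0,0,0,0]], jaw=0, squeeze=40)

```text
clock: 11.58
position: [0.4295, -0.1755, 0.0104]
tool_rot: [0.705, 0.709, 0.0, -0.0]
ft_force: [-1.3, -0.4, 5.3]
grip_width: 0.0367
grip_force: 39.6
```

Call:
jog_arm(plan=[[0,0,0,0,0,0],[0,0,0,0,0,0],[0,0,-1,0,0,0],[0,0,-2,0,0,0],[0,0,-2.5,0,0,0],[0,0,-2.5,0,0,0],[0,0,-2,0,0,0],[0,0,0,0,0,0]])

```text
clock: 12.25
position: [0.4312, -0.1764, 0.1138]
tool_rot: [0.705, 0.709, 0.001, 0.002]
ft_force: [0.6, 0.2, -0.8]
grip_width: 0.0373
grip_force: 40.2
```

Call:
jog_arm(plan=[[1.5,1,0,0,0,0],[2.8,2,0,0,0,0],[2.8,2,0,0,0,0],[2.8,2,0,0,0,0],[2.8,2,0,0,0,0],[2.8,2,0,0,0,0],[2.8,2,0,0,0,0],[2.8,2,0,0,0,0]])

```text
clock: 12.92
position: [0.5786, 0.038, 0.1099]
tool_rot: [0.705, 0.709, -0.0, -0.0]
ft_force: [0.8, -0.7, -0.9]
grip_width: 0.037
grip_force: 40.2
```

Call:
jog_arm(plan=[[2.8,2,0,0,0,0],[2.8,2,0,0,0,0],[2.8,2,0,0,0,0],[2.8,2,0,0,0,0],[1,1.2,0,0,0,0],[0,0,0,0,0,0],[0,0,0,0,0,0],[0,0,0,0,0,0]])

```text
clock: 13.58
position: [0.6689, 0.1574, 0.1098]
tool_rot: [0.706, 0.709, -0.001, -0.0]
ft_force: [0.1, -1.2, -1.6]
grip_width: 0.0371
grip_force: 40.4
```

Call:
jog_arm(plan=[[0.3,0.5,1.5,0,0,0],[0,0,2.2,0,0,0],[0,0,2.2,0,0,0],[0,0,1.5,0,0,0],[0,0,1,0,0,0],[0,0,0.5,0,0,0],[0,0,0,0,0,0],[0,0,0,0,0,0]])

```text
clock: 14.25
position: [0.6752, 0.1615, 0.0219]
tool_rot: [0.705, 0.709, 0.0, 0.0]
ft_force: [1.0, 0.6, -0.4]
grip_width: 0.0369
grip_force: 40.4
```

Call:
jog_arm(plan=[[-0.1,-0.1,0.4,0,0,0],[0,0,0.3,0,0,0],[0,0,0,0,0,0],[0,0,0,0,0,0],[0,0,0,0,0,0],[0,0,0,0,0,0],[0,0,0,0,0,0],[0,0,0,0,0,0]])

```text
clock: 14.92
position: [0.6739, 0.1608, 0.0146]
tool_rot: [0.705, 0.709, 0.0, 0.0]
ft_force: [-0.7, -0.0, 1.9]
grip_width: 0.037
grip_force: 40.4
```

Call:
jog_arm(plan=[[0,0,0,0,0,0],[0,0,0,0,0,0],[0,0,0,0,0,0],[0,0,0,0,0,0],[0,0,0,0,0,0],[0,0,0,0,0,0],[0,0,-1,0,0,0],[0,0,-2,0,0,0]], jaw=1)

```text
clock: 15.58
position: [0.672, 0.1606, 0.0428]
tool_rot: [0.705, 0.709, -0.002, -0.001]
ft_force: [0.1, -0.4, 0.5]
grip_width: 0.0852
grip_force: 0.0
```

Call:
jog_arm(plan=[[0,0,-3,0,0,0],[0,0,-3,0,0,0],[0,0,-3,0,0,0],[-1.5,0,-2,0,0,0],[-3,-0.5,0,0,0,0],[-3,-0.5,0,0,0,0],[-3,-0.5,0,0,0,0],[-3,-0.5,0,0,0,0]])

```text
clock: 16.25
position: [0.6542, 0.0244, 0.1554]
tool_rot: [0.705, 0.709, 0.0, 0.0]
ft_force: [0.3, -0.8, 0.2]
grip_width: 0.085
grip_force: 0.0
```

Call:
jog_arm(plan=[[-3,-0.5,0,0,0,0],[-3,-0.5,0,0,0,0],[-3,-0.5,0,0,0,0],[-3,-0.5,0,0,0,0],[-2.5,-0.5,0,0,0,0],[-1,0,0,0,0,0],[0,0,0,0,0,0],[0,0,0,0,0,0]])

```text
clock: 16.92
position: [0.6306, -0.1291, 0.1548]
tool_rot: [0.705, 0.709, 0.0, -0.0]
ft_force: [-0.0, 0.7, -0.2]
grip_width: 0.0854
grip_force: 0.0
```

Run:
```python
from h import *
s,im,d=grab('wrist'); cv2.imwrite('pics/w3.png',im[...,::-1]); P=cloud('wrist',d,s); np.savez('w3.npz',P=P)
print(s['position'])
P=P[P[...,2]<0.1]; top(P,.626,-.134,.04)
```

```text
[ 0.63056503 -0.1291385   0.15475709]
top 0.0687 c [ 624.9 -134. ] wh [37.2 38.2] mean [ 0.6248 -0.133   0.0676]
```

View pics/w3.png

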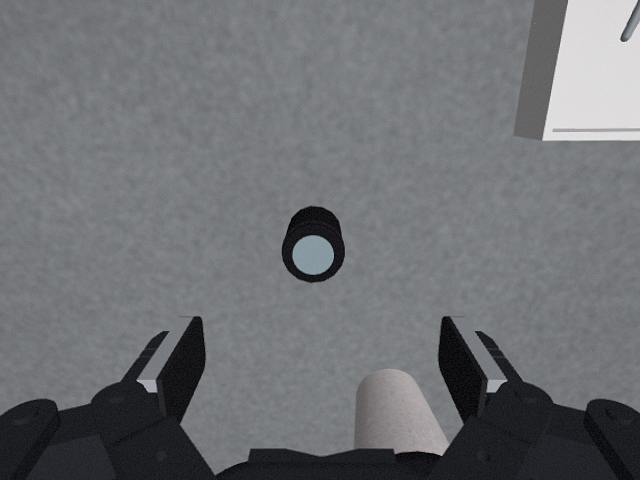

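The tall eyepiece is at (313,255) with the cup well clear at (395,420). I'll descend on the tall one.

Call:
jog_arm(plan=[[-0.5,-0.5,2,0,0,0],[0,0,3,0,0,0],[0,0,3,0,0,0],[0,0,2,0,0,0],[0,0,1.5,0,0,0],[0,0,1,0,0,0],[0,0,0.3,0,0,0],[0,0,0,0,0,0]])

```text
clock: 17.63
position: [0.6254, -0.1331, 0.0258]
tool_rot: [0.705, 0.71, -0.0, -0.001]
ft_force: [-0.2, 0.7, 0.5]
grip_width: 0.0852
grip_force: 0.0
```

Call:
jog_arm(plan=[[0,0,0,0,0,0],[0,0,0,0,0,0],[0,0,0,0,0,0],[0,0,0,0,0,0],[0,0,0,0,0,0],[0,0,0,0,0,0],[0,0,0,0,0,0],[0,0,0,0,0,0]])

```text
clock: 18.3
position: [0.6253, -0.1345, 0.0263]
tool_rot: [0.705, 0.709, 0.0, -0.0]
ft_force: [0.3, -0.6, -0.4]
grip_width: 0.0855
grip_force: 0.0
```

Well placed. I'll close, lift and carry to bay B (0.610, 0.109).

Call:
jog_arm(plan=[[0,0,0,0,0,0],[0,0,0,0,0,0],[0,0,0,0,0,0],[0,0,0,0,0,0],[0,0,0,0,0,0],[0,0,0,0,0,0],[0,0,0,0,0,0],[0,0,0,0,0,0]], jaw=0, squeeze=40)

```text
clock: 18.97
position: [0.6254, -0.1345, 0.0264]
tool_rot: [0.705, 0.709, 0.0, 0.0]
ft_force: [0.2, 0.8, 1.7]
grip_width: 0.0372
grip_force: 40.0
```

Call:
jog_arm(plan=[[0,0,0,0,0,0],[0,0,0,0,0,0],[0,0,-1,0,0,0],[0,0,-2,0,0,0],[0,0,-2.5,0,0,0],[0,0,-2.5,0,0,0],[0,0,-1,0,0,0],[0,0,0,0,0,0]])

```text
clock: 19.63
position: [0.6268, -0.135, 0.1191]
tool_rot: [0.705, 0.709, 0.001, 0.002]
ft_force: [0.2, -0.3, -1.5]
grip_width: 0.0371
grip_force: 40.3
```

Call:
jog_arm(plan=[[1.5,0,0,0,0,0],[3,-0.2,0,0,0,0],[3,-0.2,0,0,0,0],[3,-0.2,0,0,0,0],[3,-0.2,0,0,0,0],[3,-0.2,0,0,0,0],[3,-0.2,0,0,0,0],[2.5,-0.2,0,0,0,0]])

```text
clock: 20.3
position: [0.6088, 0.0882, 0.1146]
tool_rot: [0.705, 0.71, -0.001, -0.001]
ft_force: [0.6, 0.4, -0.8]
grip_width: 0.0373
grip_force: 40.3
```

Call:
jog_arm(plan=[[1.3,-0.1,0,0,0,0],[1,0,0,0,0,0],[0,0,0,0,0,0],[0,0,0,0,0,0],[0,0,0,0,0,0],[0,0,0,0,0,0],[0,0,0,0,0,0],[0,0,0,0,0,0]])

```text
clock: 20.97
position: [0.6092, 0.1074, 0.1165]
tool_rot: [0.706, 0.708, 0.0, 0.0]
ft_force: [0.7, -0.7, -1.6]
grip_width: 0.037
grip_force: 40.3
```

Call:
jog_arm(plan=[[0.1,0.1,1.5,0,0,0],[0,0,2.2,0,0,0],[0,0,2,0,0,0],[0,0,1.2,0,0,0],[0,0,0.8,0,0,0],[0,0,0.3,0,0,0],[0,0,0,0,0,0],[0,0,0,0,0,0]])

```text
clock: 21.63
position: [0.6106, 0.1093, 0.037]
tool_rot: [0.705, 0.709, 0.0, 0.0]
ft_force: [-0.3, 0.2, -1.7]
grip_width: 0.037
grip_force: 40.3
```

Call:
jog_arm(plan=[[0,0,0.4,0,0,0],[0,0,0.25,0,0,0],[0,0,0,0,0,0],[0,0,0,0,0,0],[0,0,0,0,0,0],[0,0,0,0,0,0],[0,0,0,0,0,0],[0,0,0,0,0,0]])

```text
clock: 22.3
position: [0.6106, 0.1096, 0.0304]
tool_rot: [0.705, 0.709, 0.001, 0.0]
ft_force: [0.7, 0.2, 5.2]
grip_width: 0.0372
grip_force: 40.6
```

Call:
jog_arm(plan=[[0,0,0,0,0,0],[0,0,0,0,0,0],[0,0,0,0,0,0],[0,0,0,0,0,0],[0,0,0,0,0,0],[0,0,0,0,0,0],[0,0,-1,0,0,0],[0,0,-2,0,0,0]], jaw=1)

```text
clock: 22.97
position: [0.6084, 0.1093, 0.0586]
tool_rot: [0.705, 0.709, -0.002, -0.001]
ft_force: [0.0, 0.8, 0.3]
grip_width: 0.0856
grip_force: 0.0
```

Call:
jog_arm(plan=[[0,0,-3,0,0,0],[0,0,-3,0,0,0],[0,0,-3,0,0,0],[-1.5,-0.3,-2,0,0,0],[-3,-0.6,0,0,0,0],[-3.5,-0.7,0,0,0,0],[-3.5,-0.7,0,0,0,0],[-3.5,-0.7,0,0,0,0]])

```text
clock: 23.63
position: [0.5804, -0.042, 0.1708]
tool_rot: [0.705, 0.709, 0.0, 0.0]
ft_force: [0.2, -1.3, -0.7]
grip_width: 0.0855
grip_force: 0.0
```

Call:
jog_arm(plan=[[-3.5,-0.7,0,0,0,0],[-3.5,-0.7,0,0,0,0],[-3.5,-0.7,0,0,0,0],[-3.5,-0.7,0,0,0,0],[-3.5,-0.7,0,0,0,0],[-3.5,-0.7,0,0,0,0],[-3.5,-0.7,0,0,0,0],[-3.5,-0.7,0,0,0,0]])

```text
clock: 24.3
position: [0.5257, -0.3227, 0.1707]
tool_rot: [0.705, 0.709, 0.0, 0.0]
ft_force: [1.0, -0.2, -0.5]
grip_width: 0.0851
grip_force: 0.0
```

Call:
jog_arm(plan=[[-3.5,-0.7,0,0,0,0],[-1.5,-0.5,0,0,0,0],[0,0,0,0,0,0],[0,0,0,0,0,0],[0,0,0,0,0,0],[0,0,0,0,0,0],[0,0,0,0,0,0],[0,0,0,0,0,0]])

```text
clock: 24.97
position: [0.5153, -0.3698, 0.1699]
tool_rot: [0.705, 0.71, 0.0, -0.0]
ft_force: [0.4, 0.5, -0.3]
grip_width: 0.0854
grip_force: 0.0
```

Run:
```python
from h import *
s,im,d=grab('wrist'); cv2.imwrite('pics/w4.png',im[...,::-1]); P=cloud('wrist',d,s); np.savez('w4.npz',P=P)
print(s['position'])
P=P[P[...,2]<0.09]; top(P,.508,-.382,.04)
```

```text
[ 0.51528868 -0.36984111  0.16987581]
top 0.0604 c [ 505.5 -381.4] wh [42.6 41.9] mean [ 0.5055 -0.3806  0.0593]
```

View pics/w4.png

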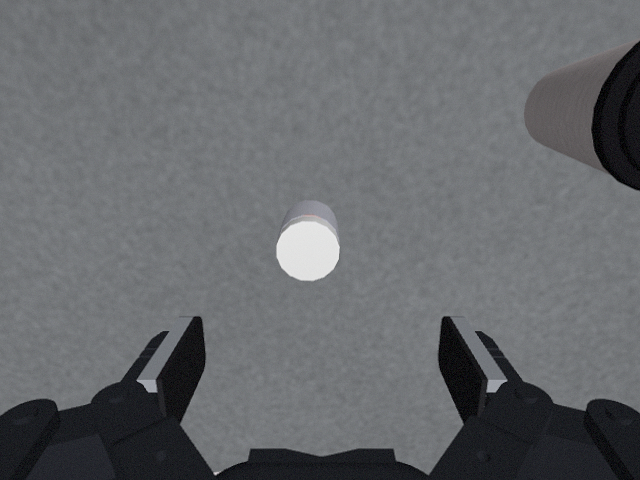

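The jar's white cap is at (308,250), with the cup at the right edge, clear of the path.

Call:
jog_arm(plan=[[-1.1,-1,2,0,0,0],[0,0,3,0,0,0],[0,0,3.2,0,0,0],[0,0,3,0,0,0],[0,0,2.2,0,0,0],[0,0,1.5,0,0,0],[0,0,0.8,0,0,0],[0,0,0.3,0,0,0]])

```text
clock: 25.68
position: [0.5043, -0.3814, 0.0085]
tool_rot: [0.705, 0.709, -0.0, -0.001]
ft_force: [0.1, 0.8, 0.1]
grip_width: 0.0851
grip_force: 0.0
```

Call:
jog_arm(plan=[[0,0,0,0,0,0],[0,0,0,0,0,0],[0,0,0,0,0,0],[0,0,0,0,0,0],[0,0,0,0,0,0],[0,0,0,0,0,0],[0,0,0,0,0,0],[0,0,0,0,0,0]])

```text
clock: 26.35
position: [0.5048, -0.3821, 0.0099]
tool_rot: [0.705, 0.709, 0.0, 0.0]
ft_force: [-0.2, -0.2, 0.7]
grip_width: 0.0857
grip_force: 0.0
```

Call:
jog_arm(plan=[[0,0,0,0,0,0],[0,0,0,0,0,0],[0,0,0,0,0,0],[0,0,0,0,0,0],[0,0,0,0,0,0],[0,0,0,0,0,0],[0,0,0,0,0,0],[0,0,0,0,0,0]], jaw=0, squeeze=40)

```text
clock: 27.02
position: [0.5048, -0.3822, 0.01]
tool_rot: [0.705, 0.709, 0.0, 0.0]
ft_force: [-0.4, 0.1, 4.2]
grip_width: 0.0433
grip_force: 40.6
```

Call:
jog_arm(plan=[[0,0,0,0,0,0],[0,0,0,0,0,0],[0,0,-1,0,0,0],[0,0,-2,0,0,0],[0,0,-3,0,0,0],[0,0,-3,0,0,0],[0,0,-2,0,0,0],[0,0,0,0,0,0]])

```text
clock: 27.68
position: [0.5061, -0.384, 0.1246]
tool_rot: [0.705, 0.709, 0.001, 0.003]
ft_force: [0.9, -1.5, -1.5]
grip_width: 0.0429
grip_force: 40.9
```

Call:
jog_arm(plan=[[1.5,0,0,0,0,0],[3,0,0,0,0,0],[3.5,0,0,0,0,0],[3.5,0,0,0,0,0],[3.5,0,0,0,0,0],[3.5,0,0,0,0,0],[3.5,0,0,0,0,0],[3.5,0,0,0,0,0]])

```text
clock: 28.35
position: [0.5024, -0.1253, 0.1195]
tool_rot: [0.705, 0.709, -0.0, -0.0]
ft_force: [0.8, 0.9, -1.9]
grip_width: 0.0431
grip_force: 40.9
```

Call:
jog_arm(plan=[[3.5,0,0,0,0,0],[3.5,0,0,0,0,0],[3.5,0,0,0,0,0],[3.5,0,0,0,0,0],[3.5,0,0,0,0,0],[3.5,0,0,0,0,0],[3.5,0,0,0,0,0],[3.5,0,0,0,0,0]])

```text
clock: 29.02
position: [0.5008, 0.1545, 0.1195]
tool_rot: [0.705, 0.709, -0.0, -0.0]
ft_force: [1.3, 0.5, -1.4]
grip_width: 0.0428
grip_force: 40.9
```

Call:
jog_arm(plan=[[3.5,0,0,0,0,0],[3.5,0.3,0,0,0,0],[3.5,0.3,0,0,0,0],[3,0,0,0,0,0],[0,0,0,0,0,0],[0,0,0,0,0,0],[0,0,0,0,0,0],[0,0,0,0,0,0]])

```text
clock: 29.68
position: [0.507, 0.2862, 0.1197]
tool_rot: [0.706, 0.708, -0.0, 0.0]
ft_force: [0.4, -0.3, -0.8]
grip_width: 0.0429
grip_force: 40.9
```

Run:
```python
from h import *
s,im,d=grab('wrist'); cv2.imwrite('pics/w5.png',im[...,::-1]); P=cloud('wrist',d,s)
print(s['position']); trays(P)
```

```text
[0.5069514  0.28617196 0.11966409]
tray px [343.  66.] c [518.6 384.2] wh [77.5 73.1] ang 0.5
tray px [560. 372.] c [682.9 168.5] wh [42.4 68.3] ang 39.9
```

View pics/w5.png

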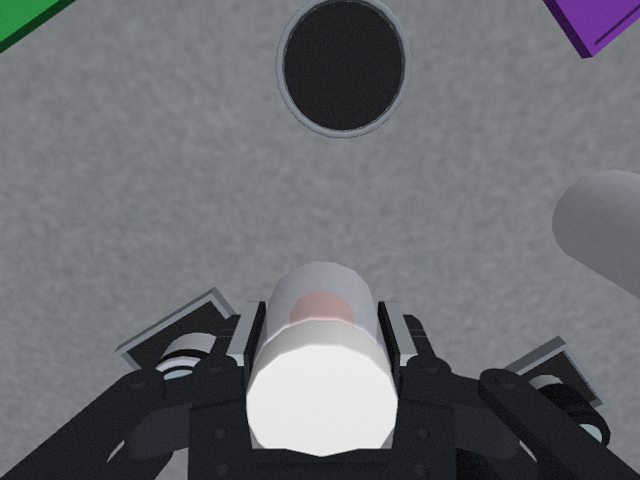

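The jar hangs upright at (322,390). The grey round tray is at (343,66), partly cut by the image top, so I take its centre as (0.5185, 0.387). The bottle at (600,225) is well clear.

Call:
jog_arm(plan=[[2.5,0.3,0,0,0,0],[3,0.4,0,0,0,0],[3,0.3,0,0,0,0],[1.6,0.15,0,0,0,0],[0,0,0,0,0,0],[0,0,2,0,0,0],[0,0,2,0,0,0],[0,0,0,0,0,0]])

```text
clock: 30.4
position: [0.5163, 0.3863, 0.0766]
tool_rot: [0.706, 0.708, -0.003, -0.0]
ft_force: [-0.8, -0.8, -2.1]
grip_width: 0.0431
grip_force: 41.0
```

Call:
jog_arm(plan=[[0,0,2,0,0,0],[0,0,1.5,0,0,0],[0,0,1,0,0,0],[0,0,0.7,0,0,0],[0,0,0.4,0,0,0],[0,0,0,0,0,0],[0,0,0,0,0,0],[0,0,0,0,0,0]])

```text
clock: 31.07
position: [0.5185, 0.3892, 0.0247]
tool_rot: [0.705, 0.709, 0.001, 0.0]
ft_force: [0.4, 0.7, -2.1]
grip_width: 0.0431
grip_force: 41.0
```

Call:
jog_arm(plan=[[-0.2,0,0.5,0,0,0],[0,0,0.3,0,0,0],[0,0,0.25,0,0,0],[0,0,0,0,0,0],[0,0,0,0,0,0],[0,0,0,0,0,0],[0,0,0,0,0,0],[0,0,0,0,0,0]])

```text
clock: 31.73
position: [0.518, 0.3867, 0.014]
tool_rot: [0.705, 0.709, 0.0, -0.0]
ft_force: [-3.3, -2.1, 8.8]
grip_width: 0.0431
grip_force: 41.7
```

Call:
jog_arm(plan=[[0,0,0,0,0,0],[0,0,0,0,0,0],[0,0,0,0,0,0],[0,0,0,0,0,0],[0,0,0,0,0,0],[0,0,0,0,0,0],[0,0,-1,0,0,0],[0,0,-2,0,0,0]], jaw=1)

```text
clock: 32.4
position: [0.5166, 0.3861, 0.042]
tool_rot: [0.705, 0.709, -0.002, -0.0]
ft_force: [0.2, 0.3, 0.3]
grip_width: 0.0853
grip_force: 0.0
```

Call:
jog_arm(plan=[[0,0,-3,0,0,0],[0,0,-3.5,0,0,0],[0,0,-3.5,0,0,0],[0,0,-3.5,0,0,0],[0,0,-3.5,0,0,0],[0,0,-3.5,0,0,0],[-2,0,0,0,0,0],[-3,0,0,0,0,0]])

```text
clock: 33.07
position: [0.5187, 0.3399, 0.2511]
tool_rot: [0.703, 0.711, 0.003, -0.0]
ft_force: [0.7, -0.7, -0.8]
grip_width: 0.0854
grip_force: 0.0
```

Call:
jog_arm(plan=[[-3.5,0,0,0,0,0],[-3.5,0,0,0,0,0],[-3.5,0,0,0,0,0],[-3.5,0,0,0,0,0],[-2,0,0,0,0,0],[0,0,0,0,0,0],[0,0,0,0,0,0],[0,0,0,0,0,0]])

```text
clock: 33.73
position: [0.5191, 0.1779, 0.2488]
tool_rot: [0.705, 0.709, 0.0, -0.0]
ft_force: [-0.1, 0.5, 0.5]
grip_width: 0.0852
grip_force: 0.0
```

Run:
```python
from h import *
s,im,d=grab('wrist'); cv2.imwrite('pics/w6.png',im[...,::-1]); P=cloud('wrist',d,s)
print(s['position']); 
P=P[P[...,2]<0.09]
for p in [(.418,.1836),(.674,.160),(.61,.109),(.518,.387)]: top(P,*p,r=.035)
s,im,d=grab('scene'); P=cloud('scene',d,s)
for p in [(.69,-.29),(.689,.297)]: top(P,*p); top(np.load('scene0.npz')['P'],*p)
```

```text
[0.51910422 0.17787019 0.24875937]
top 0.0395 c [417.8 184.4] wh [53.7 53. ] mean [0.4179 0.1851 0.038 ]
top 0.0508 c [672.6 161.6] wh [37.6 36.8] mean [0.672  0.1623 0.0495]
top 0.073 c [609.3 110. ] wh [36.5 38. ] mean [0.6091 0.1106 0.0718]Traceback (most recent call last):
  File "<stdin>", line 5, in <module>
  File "h.py", line 35, in top
    zt=np.percentile(Q[:,2],95); T=Q[Q[:,2]>zt-dz]
    return _quantile_unchecked(
        a, q, axis, out, overwrite_input, method, keepdims, weights)
    return _ureduce(a,
                    func=_quantile_ureduce_func,
    ...<5 lines>...
                    overwrite_input=overwrite_input,
                    method=method)
    r = func(a, **kwargs)
    result = _quantile(arr,
                       quantiles=q,
    ...<2 lines>...
                       out=out,
                       weights=wgt)
    slices_having_nans = np.isnan(arr[-1, ...])
                                  ~~~^^^^^^^^^
IndexError: index -1 is out of bounds for axis 0 with size 0
```

View pics/w6.png

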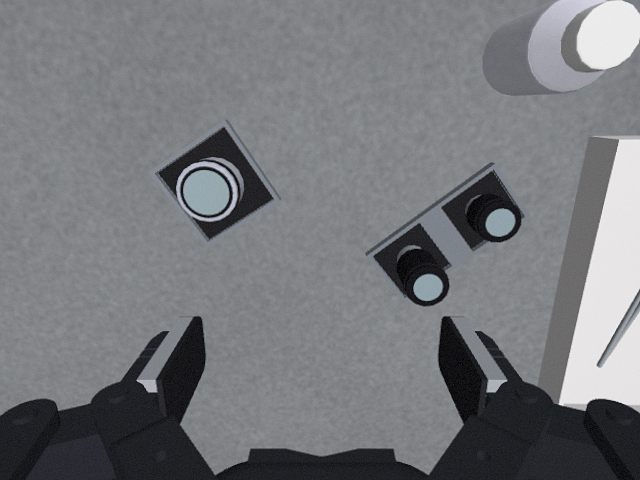

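The lens is in its tray at (208,190), and the eyepieces stand in their bays at (495,218) and (425,280). All three are centred within about 2 mm at floor height. The jar is just out of frame, so I'll check it, the cup and the bottle from the fixed cameras.

Run:
```python
from h import *
for n in ['scene','side']:
    s,im,d=grab(n); P=cloud(n,d,s); P0=np.load(n+'0.npz')['P']; print(n)
    cv2.imwrite(f'pics/{n}9.png',im[...,::-1])
    for nm,p,r in [('jar',(.518,.387),.035),('cup',(.69,-.29),.05),('bottle',(.689,.297),.045)]:
        for Q in [P,P0]:
            try: print(nm,end=' '); top(Q,*p,r=r)
            except Exception: print('none')
```

```text
scene
jar top 0.0662 c [518.5 386.4] wh [40.7 41. ] mean [0.5187 0.3867 0.064 ]
jar top 0.0152 c [486.5 372.1] wh [0. 0.] mean [0.4865 0.3721 0.0152]
cup top 0.1141 c [ 690.7 -289.8] wh [71.7 66.3] mean [ 0.6908 -0.2906  0.1121]
cup top 0.1141 c [ 689.8 -291.3] wh [67.5 66.9] mean [ 0.6897 -0.2915  0.1121]
bottle top 0.121 c [688.1 296.4] wh [37.6 34.3] mean [0.6887 0.2965 0.1198]
bottle top 0.1208 c [688.4 297. ] wh [36. 37.] mean [0.6894 0.2967 0.1196]
side
jar top 0.0649 c [515.7 385.9] wh [40.1 45.1] mean [0.5151 0.3864 0.0635]
jar none
cup top 0.113 c [ 683.2 -289.5] wh [72.3 81.1] mean [ 0.685  -0.2868  0.1118]
cup top 0.1131 c [ 690.  -291.3] wh [66.8 75.9] mean [ 0.6848 -0.2882  0.1119]
bottle top 0.1194 c [686.2 296.2] wh [36.1 37.4] mean [0.6841 0.2972 0.119 ]
bottle top 0.1075 c [674.6 282.6] wh [ 2.3 10.8] mean [0.6739 0.2834 0.1108]
```

View pics/scene9.png

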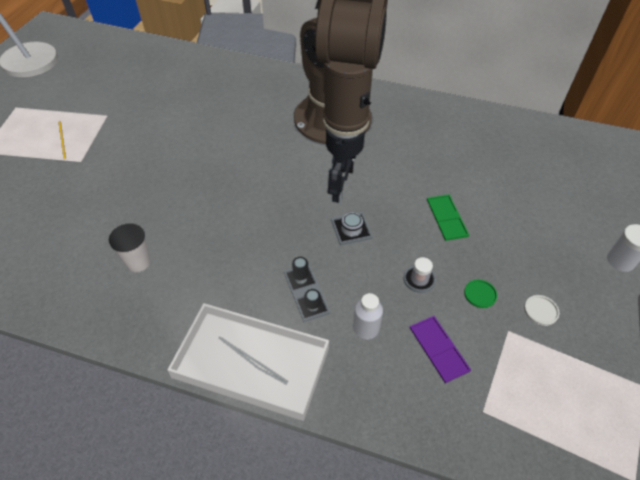

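The picture shows the jar upright in the grey round tray (421,272), the lens at (352,224) and the eyepieces at (301,268) and (313,300). The cup and bottle haven't moved.

```bash
python3 -c "
from plant import ctrl
print(ctrl.sign_off())"
```

```text
the job is handed in; nothing more can be done
None
```

I put both eyepieces, the lens and the jar upright in their grey trays, left the cup and bottle where they stood, and handed the job in at about 34 s; the hand-in gave no verdict back.

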